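Plug the lamp module into the microscope's light source

TASK

Take the lamp module with the rectangular foot from the blue tray and plug it fully home into the grey socket on the sloping face of the light source, its body flush on the socket, then let go of it. The socket floats sideways in its mount, so feel for the hole; leave the other module, and everything else on the bench, where it stands.

Things in the scene. Friction and masses are not known exactly. Their poses are not given: they have to be found in the camera images.
- lamp_mid (a point): Centre of the lamp module (106 mm high, 0.25 kg, upright, RECTANGULAR grey foot): 53 mm above the foot's underside. z up, x along the long sides. From the bottom: foot 44 x 30 mm (x, y), 28 high, bottom edge chamfered (2.5 mm at the ends, 1 mm on the long sides); aluminium body 60 x 46, 40 high; black grip bar 50 x 24, 38 high (15 to 53 mm above this point), pinched across y. Fits the socket either way round.
- lamp_foot (a point): The same module: centre of the underside of its rectangular foot (53 mm below the centre), same axes.
- spare_mid (a point): Centre of the other module, to be left alone: the same body and grip bar, 106 mm high, but a ROUND foot 42 mm in diameter. The two may stand in either place, 120 mm apart.
- tray: Fixed blue open tray 160 x 250 mm, walls 22 mm high and 4 mm thick, floor 4 mm; origin under its centre. The modules and the slide box stand in it.
- bay (a point): Middle of the socket mount on the light source, 100 mm above the bench, in the plane of the grey socket plate's outer face. z: outward normal of the slope, 32 degrees from vertical, leaning roughly to the robot; x up the slope; y level across it. The hole's centre lies on this point's y axis, anywhere up to 12 mm to either side; this reading does not show where.
- head: Light source: fixed cream box 150 x 130 mm on a stand, face sloping 32 degrees, beside the tray on either side of it; origin at the middle of its underside, axes as the mount. Its grey socket plate, 90 x 90 mm, is 6 mm proud of the face; two steel rails 3 mm higher than the plate run along y, 46 mm from the middle in x.
- lamp_house: Stand of the light source; origin under it on the bench, about below the mount. The socket plate it carries has a hole 45.6 mm (x) by 31.6 mm (y), 32 mm deep, sharp square walls; the module's shoulder rests on the plate when the foot is fully (28 mm) in. The plate floats along y and keeps its place by friction: about 18 N sideways shifts it.
- slidebox: White plastic slide box 30 x 85 x 22 mm lying in the tray, bystander; origin at its underside's centre.
- oil: Amber bottle, 36 mm in diameter, 75 mm high, bystander standing in the tray; origin at its underside's centre.
- jar: Specimen jar, 64 mm in diameter, 85 mm high, bystander; origin at its underside's centre.
- dishes: Stack of three culture dishes, 90 mm in diameter, 44 mm high, bystander; origin at its underside's centre.
- beaker: Glass beaker, 70 mm in diameter, 90 mm high, bystander; origin at its underside's centre.
- slidecase: Cardboard case 90 x 160 x 35 mm, bystander; origin at its underside's centre.
- lamp: The lamp module itself; origin at the underside of its foot (the same point as lamp_foot).
Mind the look-alikes: they are no part of the job. Leave any pink, purple or turquoise look-alike of the lamp_house alone.

How it is judged:
By the outcome, as a careful person would: the job done as asked, in the order asked, and still so for the second after the job is handed in, with the robot touching nothing.
It also fails if it takes over 58 s, if anything falls off the work surface, if the arm or the gripper's body presses on something with over 40 N, if the wrist force passes 120 N, or if a joint passes its speed limit or range.

ROBOT

A 7-joint arm with a two-finger parallel gripper is mounted at the origin on the work surface. World frame = base frame: x ahead of the robot, y to its left, z up, the work surface at z = 0. Lengths are in m, angles in rad, forces in N, time in s.
With the tool pointing down it reaches from about 0.425 to 0.925 m from the base axis. Payload 6.8 kg.
Tool frame: the origin (TCP) lies midway between the tips of the shut fingers; the grasp point (between the pads) lies 19 mm behind it; z points along the fingers, y is the direction in which the jaws open and shut (so a half turn about z gives the same grasp; the last joint's range is limited). The gripper opens to 85 mm and grips with 20 to 120 N. Pads are 22 mm wide; open, the fingers measure 114 mm over their backs; the gripper's body (76 mm by 85 mm) begins 54 mm behind the grasp point. The pads swing forward as they close: fully open they stand 13 mm farther back than shut.
Start: joints at [-1.315, 0.477, 0.022, 1.555, -0.011, 1.109, -0.083], TCP at [0.24, 0.631, 0.231] pointing down, gripper open.
Joint ranges: [-2.96, 2.96], [-0.34, 2.1], [-1.41, 1.46], [0.24, 2.44], [-1.37, 4.51], [0.17, 1.92], [-2.96, 2.96]. Speed limits (rad/s): [2.39, 2.39, 3.14, 3.14, 3.14, 3.14, 3.14].

INTERFACE

Orientations are given as a unit quaternion [w, x, y, z].
In Python, from station import readout, eyes, ticket gives the robot as it stands. The module is installed in compiled form; this text tells all that it offers.
- The arm moves only by the shell command python3 -m crank 'ROWS' [FORCE]. ROWS is JSON, a list of rows, each an object of numbers: "jaw": the opening in per cent of the stroke, from 0 (shut) to 100 (fully open); "x", "y", "z": the shift along the tool's x, y, z in mm; "ax", "ay", "az": the turn, a rotation vector about the tool's x, y, z in degrees. In form: [{"jaw": .., "x": .., "y": .., "z": .., "ax": .., "ay": .., "az": ..}, ...]. A call has 1 to 12 rows; each row shifts and turns the commanded pose from where the row before left it, along the tool's axes as they then stand; what a row does not reach is not made up. A row lasts 1/8 s, in which the tool goes at most 62.5 mm and 10.7 degrees, less where a joint would pass 70% of its speed; a pose out of reach is approached as far as the arm can. A call with a gripper value outside its range is refused whole. The fingers move at their own pace and stop on an object; FORCE is the grip in N (left out, the last holds). Time passes only in rows, so rows that do not move let the fingers close. It gives the time, the measured TCP pose, the force and the opening at its end, in the units of the state.
- readout.get_obs(): the state, without advancing time (a new reading comes with each control period).
- eyes.read_camera(name): name is "scene" or "top"; returns (picture, depth): 400x640x3 uint8, red, green, blue; 400x640 float32, m along the optical axis (not along the pixel's ray), 0 where there is no reading.
- eyes.calibration(name): a dict with "fx", "fy", "cx", "cy" (pixels), "R" (3x3) and "t" (3): a world point X has camera coordinates R X + t. Camera axes: x right, y down, z forward; pixel columns grow to the right and rows downward; lengths in m; the calibration is good to about 2 mm. A picture is of the moment at which its call begins. calibration takes no time and is no camera call.
- ticket.hand_in(): hands the job in, once; it reports no verdict.
The state is a dict: "t": time; "q": joint angles; "joint_vel": joint speeds; "joint_torque": joint torques, N m; "eef_pos": TCP position; "tool_rot": TCP orientation; "contact_force": force on the tool from outside, world axes, zero at the start; "torque": the same for the moment, N m; "gripper_width": opening from 0.0 (shut) to 1.0 (fully open).
Only numpy, scipy, OpenCV 4.12 (cv2) and the standard library are available. Lean on these libraries where they do the work, as an engineer would, in place of code of your own. Each camera call takes 0.05 s, during which the arm holds its last target. There are 200 camera calls.

## Working session

There is one attempt and no reset: what is moved stays moved. The work goes in short steps, Python scripts to look and compute and a shell command to move; the robot and the scene stay as the last step left them, time stands still between calls to the robot, and variables do not carry over. Pictures are saved under pics/ and viewed, about 8 in all and at most 12, crops included, and the job is handed in when it is done.

```bash
mkdir -p pics
cat > h.py <<'E'
import numpy as np, cv2
from station import readout, eyes
from scipy.spatial.transform import Rotation as Ro
def shot(n):
    im,d=eyes.read_camera(n); np.savez(f'{n}.npz',im=im,d=d); return im,d
def load(n):
    z=np.load(f'{n}.npz'); return z['im'],z['d']
def cloud(n):
    im,d=load(n); c=eyes.calibration(n); v,u=np.mgrid[:400,:640]
    P=np.stack([(u-c['cx'])/c['fx']*d,(v-c['cy'])/c['fy']*d,d],-1)
    return (P-np.array(c['t']))@np.array(c['R'])
def pix(n,X):
    c=eyes.calibration(n); p=np.array(c['R'])@X+c['t']; return c['fx']*p[0]/p[2]+c['cx'],c['fy']*p[1]/p[2]+c['cy']
def save(im,name,box=None,s=1):
    if box: u0,v0,u1,v1=box; im=im[v0:v1,u0:u1]
    cv2.imwrite(f'pics/{name}.png',cv2.resize(im[...,::-1],None,fx=s,fy=s,interpolation=cv2.INTER_CUBIC))
def R(): 
    o=readout.get_obs(); q=o['tool_rot']; return np.array(o['eef_pos']),Ro.from_quat([q[1],q[2],q[3],q[0]]).as_matrix()
E
python3 - <<'E'
from h import *
for n in('scene','top'):
    im,d=shot(n); save(im,n+'1',s=1.25); c=eyes.calibration(n); print(n,c['fx'],-np.array(c['R']).T@c['t'])
o=readout.get_obs(); print(o)
E
```

```text
scene 448.0985949466554 [1.04250764 0.24669365 1.05624576]
top 445.41588752960405 [ 0.33693709 -0.01486861  1.52654134]
{'t': 0.1, 'q': array([-1.31509281,  0.47778963,  0.02232184,  1.55633601, -0.0114949 ,
        1.10931694, -0.08309125]), 'joint_vel': array([ 1.31628108e-03, -1.19560562e-03, -2.46599767e-05, -2.56782706e-03,
        1.82137493e-04,  1.56370717e-03, -1.06768405e-03]), 'joint_torque': array([ 4.35507274e-03, -5.97751629e+01,  1.61359034e+00, -2.81951487e+01,
        1.28138877e-02,  5.12026323e-03,  8.02646696e-06]), 'eef_pos': array([0.23999511, 0.63032011, 0.23038113]), 'tool_rot': array([-9.50132219e-05,  1.80875770e-01,  9.83505574e-01, -8.55749106e-04]), 'contact_force': array([ 0.40135852,  0.4262122 , -0.25869396]), 'torque': array([0.01835779, 0.02845648, 0.01545032]), 'gripper_width': 1.0005517419359409}
```

View pics/scene1.png

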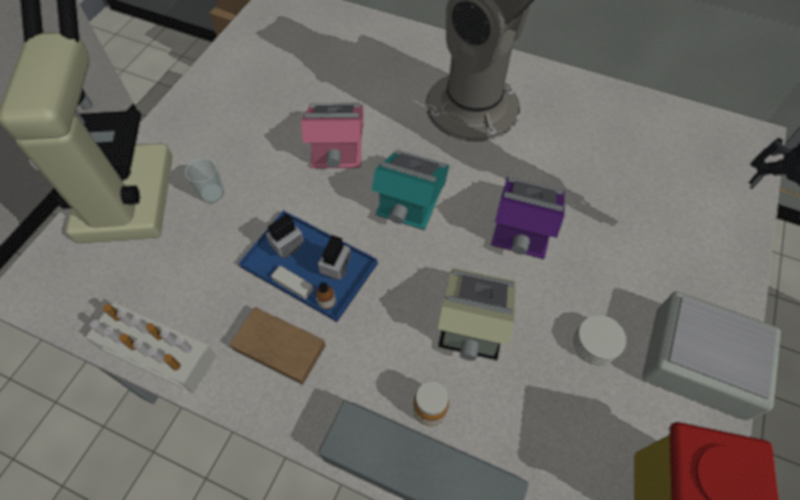

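View pics/top1.png

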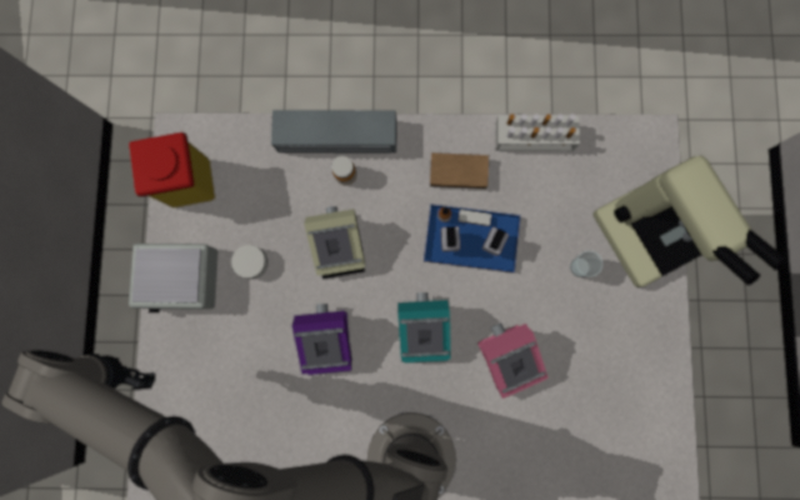

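The top view shows the cream light source at about (335,243) and the blue tray at about (472,238), with the two modules at (450,238) and (495,240). The other heads are pink, turquoise and purple decoys. Next I'll take close crops to tell the feet apart.

Run:
```python
from h import *
im,d=load('scene'); 
a=cv2.resize(im[160:260,185:310],None,fx=6,fy=6,interpolation=cv2.INTER_CUBIC)
save(a,'c1')
im2,d2=load('top')
b=cv2.resize(im2[155:225,235:425],None,fx=4.2,fy=4.2,interpolation=cv2.INTER_CUBIC)
save(b,'c2')
P=cloud('top'); Q=cloud('scene')
def f(n,C,m,z0,z1,tag):
    im,_=load(n); X=C[m&(C[...,2]>z0)&(C[...,2]<z1)]
    print(tag,len(X),X.mean(0) if len(X) else '',cv2.minAreaRect((X[:,:2]*1000).astype(np.float32)) if len(X)>3 else '')
m=np.zeros((400,640),bool); m[185:200,352:368]=1
f('top',P,m,.105,.14,'left grip')
m[:]=0; m[180:205,385:408]=1
f('top',P,m,.105,.14,'right grip')
m[:]=0; m[160:220,335:420]=1; f('top',P,m,.015,.032,'wall')
m[:]=0; m[160:225,240:295]=1; f('top',P,m,.03,.2,'head')
# module pts via both clouds
for n,C in(('top',P),('scene',Q)):
    w=(C[...,0]>.4)&(C[...,0]<.75)&(C[...,1]<-.05)&(C[...,1]>-.35)&(C[...,2]>.10)&(C[...,2]<.14)
    k,l,s,c=cv2.connectedComponentsWithStats(w.astype(np.uint8))
    for i in range(1,k):
        if s[i,4]>15: X=C[l==i]; print(n,c[i].round(1),s[i,4],X.mean(0).round(4),X[:,2].max(),cv2.minAreaRect((X[:,:2]*1000).astype(np.float32)))
```

```text
left grip 78 [ 0.56979614 -0.09864371  0.10946107] ((569.7891235351562, -100.1263427734375), (37.248939514160156, 22.767221450805664), 0.9425199627876282)
right grip 104 [ 0.56997991 -0.21893616  0.10959105] ((570.2355346679688, -218.55628967285156), (23.45227813720703, 50.104270935058594), 65.7981948852539)
wall 532 [ 0.61023219 -0.16295247  0.02236991] ((586.835205078125, -160.49783325195312), (250.2350616455078, 161.43939208984375), 83.08055114746094)
head 2002 [0.56128867 0.20367264 0.09917858] ((574.7781982421875, 207.4041290283203), (178.525390625, 130.52603149414062), 10.230634689331055)
top [361.  188.6] 117 [ 0.5762 -0.0987  0.1087] 0.1179069070554602 ((576.7855834960938, -98.87035369873047), (50.86045837402344, 23.43743324279785), 4.422494888305664)
top [398.1 190.8] 122 [ 0.5698 -0.2179  0.1086] 0.11736487717415808 ((569.986328125, -218.7374267578125), (24.11884307861328, 50.06171798706055), 64.07490539550781)
top [352.3 242.2] 32 [ 0.4036 -0.0711  0.1076] 0.11479784578066116 ((404.25860595703125, -70.17565155029297), (6.967794418334961, 38.514427185058594), 0.5872480273246765)
scene [304.  148.7] 72 [ 0.4043 -0.0722  0.1068] 0.11861585632982613 ((405.1252746582031, -70.46241760253906), (39.84391784667969, 9.814800262451172), 89.42174530029297)
scene [223.8 179.2] 193 [ 0.5735 -0.2169  0.1078] 0.11583659072162408 ((571.72509765625, -219.1158447265625), (27.865772247314453, 49.85382080078125), 64.17171478271484)
scene [265.1 197.5] 196 [ 0.5792 -0.0969  0.1081] 0.11352340496103223 ((577.454833984375, -97.51493072509766), (50.8486328125, 24.478824615478516), 4.721749782562256)
```

View pics/c1.png

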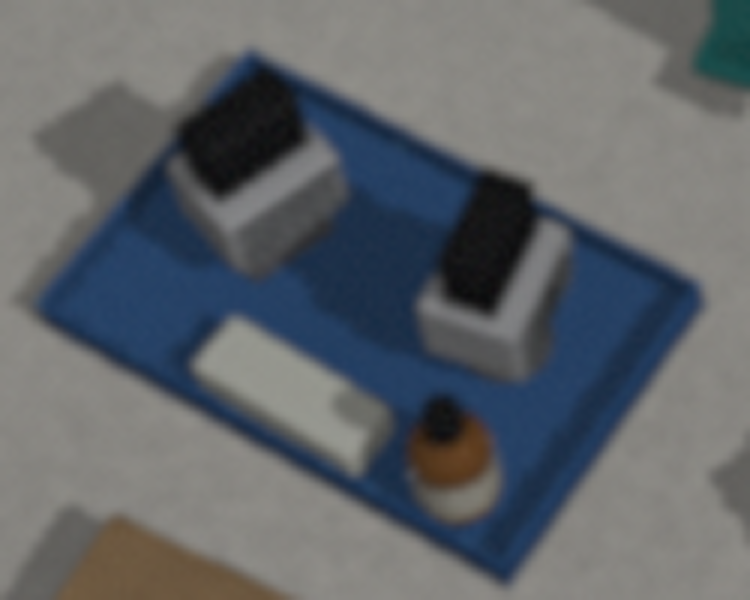

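View pics/c2.png

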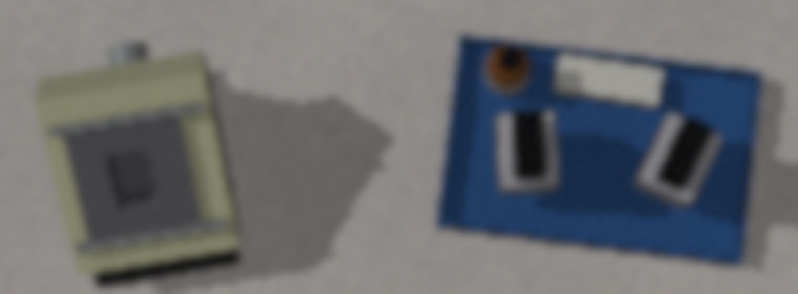

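The crops don't show the feet clearly, since the bodies overhang them. The hole shows as a dark patch at about (266,197) in the top image. I'll use the scene depth below the bodies to tell the feet apart, and fit the slope plane.

Run:
```python
from h import *
ds=[];dt=[];it=[]
for i in range(8):
    im,d=shot('scene'); ds.append(d)
for i in range(8):
    im2,d=shot('top'); dt.append(d); it.append(im2.astype(float))
np.savez('scene.npz',im=im,d=np.median(ds,0)); np.savez('top.npz',im=np.mean(it,0).astype(np.uint8),d=np.median(dt,0))
print('noise',np.std(ds,0)[200,250],np.std(dt,0)[190,265])
Q=cloud('scene')
for tag,c,a in(('A y-.098',(.577,-.098),4.6),('B y-.218',(.5705,-.2187),-26)):
    a=np.radians(a); L=Q[...,:2]-np.array(c); x=L@[np.cos(a),np.sin(a)]; y=L@[-np.sin(a),np.cos(a)]; z=Q[...,2]
    print(tag)
    for z0 in range(0,76,6):
        r=[]
        for x0 in range(-30,30,10):
            m=(x*1e3>=x0)&(x*1e3<x0+10)&(z*1e3>=z0)&(z*1e3<z0+6)&(y>.0)&(y<.04)
            r.append(f'{np.median(y[m])*1e3:5.1f}({m.sum()})' if m.sum() else '   -   ')
        print(z0,*r)
# slope plane from both
for n in('top','scene'):
    C=cloud(n); m=(C[...,0]>.46)&(C[...,0]<.68)&(C[...,1]>.12)&(C[...,1]<.29)&(C[...,2]>.04)
    X=C[m]; best=0; rg=np.random.default_rng(0)
    for _ in range(600):
        p=X[rg.choice(len(X),3,False)]; nn=np.cross(p[1]-p[0],p[2]-p[0]); nn/=np.linalg.norm(nn)+1e-12; nn*=np.sign(nn[2])
        if abs(np.degrees(np.arccos(nn[2]))-32)>4: continue
        k=abs((X-p[0])@nn)<.002
        if k.sum()>best: best=k.sum(); K=k
    Y=X[K]; c=Y.mean(0); nn=np.linalg.svd(Y-c)[2][2]; nn*=np.sign(nn[2]); print(n,best,c,nn,'tilt',np.degrees(np.arccos(nn[2])),'yaw',np.degrees(np.arctan2(nn[1],nn[0])))
    # heights relative to plane
    h=(C-c)@nn; im,_=load(n)
    v,u=np.where(m&(h>-.06)&(h<.03)); v0,v1,u0,u1=v.min(),v.max(),u.min(),u.max(); print(u0,v0,u1,v1)
    vis=np.clip((h+.02)/.03*255,0,255).astype(np.uint8)[v0:v1,u0:u1]
    s=6; save(np.hstack([im[v0:v1,u0:u1],np.dstack([vis]*3)]),'p_'+n,s=s if (u1-u0)*2*s<800 else 5)
```

```text
noise 0.001899522 0.0036174506
A y-.098
0  26.7(32)  27.4(30)  30.4(29)  28.8(27)  25.7(39)  19.9(51)
6    -       -     20.0(1)  19.4(3)  14.5(3)   2.0(2)
12    -       -     19.7(1)  18.5(3)  16.7(1)    -   
18    -       -     19.6(2)  19.0(2)    -       -   
24    -       -       -     20.1(1)    -       -   
30  22.2(1)  22.6(1)    -       -       -     12.3(3)
36  23.3(1)  22.3(1)  22.7(3)  22.8(3)  22.2(3)  18.5(9)
42  22.9(2)  22.8(1)  22.8(3)  22.3(2)  22.6(2)  18.9(7)
48  22.7(1)  22.5(2)  22.9(2)  22.6(1)  22.0(2)  13.9(9)
54  23.2(2)  22.5(3)  22.7(2)  22.0(2)  22.8(3)  19.9(7)
60  23.1(1)  23.2(3)  22.9(2)  22.7(4)  22.2(3)  11.1(8)
66  17.4(16)  17.8(15)  18.2(18)  16.7(16)  16.7(19)  13.1(30)
72  11.4(1)  11.4(2)  11.5(4)  11.3(4)  11.0(2)   5.2(4)
B y-.218
0  25.1(39)  27.2(31)  25.6(32)  26.6(32)  27.3(31)  21.1(46)
6    -     14.7(4)  14.9(3)  15.0(5)  15.4(4)  15.0(1)
12  14.4(1)  14.8(3)  15.3(5)  15.1(5)  15.3(5)  15.0(2)
18    -     14.9(1)  14.8(1)  16.5(1)  15.7(1)    -   
24    -       -       -       -       -       -   
30  22.6(1)  22.4(2)  22.8(2)  22.5(2)  23.0(2)  22.7(2)
36  22.4(5)  23.2(4)  24.2(4)  23.6(4)  24.0(3)  23.2(4)
42  22.8(2)  23.4(4)  23.1(3)  23.7(5)  23.6(4)  23.5(4)
48  22.6(4)  23.1(6)  23.2(5)  23.5(4)  23.4(4)  23.4(6)
54  22.8(4)  22.6(4)  23.4(4)  23.3(6)  23.1(7)  23.3(5)
60  22.8(5)  22.8(4)  23.2(7)  23.1(5)  23.3(5)  23.3(6)
66  16.1(20)  18.9(19)  18.7(18)  17.1(17)  18.7(19)  15.5(27)
72  12.0(2)  12.0(5)  11.8(5)  12.5(6)  11.8(3)  12.0(5)
top 714 [0.55566469 0.19769952 0.09959612] [-0.52541733 -0.08824117  0.84625654] tilt 32.19318562162201 yaw -170.46643353147581
243 167 291 220
scene 853 [0.56224535 0.20529874 0.10826141] [-0.46499413 -0.1032816   0.87926866] tilt 28.44573276918137 yaw -167.47711418014822
350 214 411 275
```

The depth separates them. Module B at (0.5705, −0.2187) has a flat foot side at y = 15 mm, so it is the rectangular lamp. Module A's foot is curved at about 20 mm, so it is the round spare. Now the socket.

View pics/p_top.png

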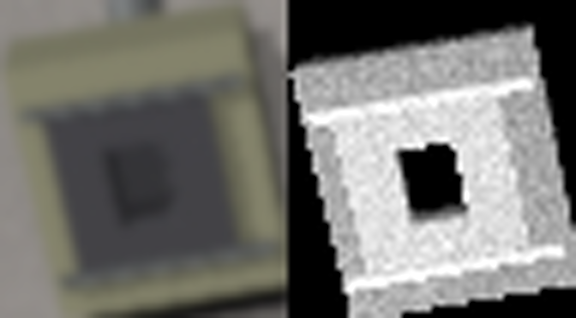

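Run:
```python
from h import *
# plate fit: grey pixels
psi=np.radians(-170.0)
for n in('top','scene'):
    C=cloud(n); im,_=load(n); hsv=cv2.cvtColor(im,cv2.COLOR_RGB2HSV)
    m=(C[...,0]>.46)&(C[...,0]<.68)&(C[...,1]>.12)&(C[...,1]<.29)&(C[...,2]>.04)
    g=m&(hsv[...,1]<50)&(hsv[...,2]<110)
    X=C[g]; 
    for _ in range(6):
        c=np.median(X,0) if _==0 else X.mean(0); nn=np.linalg.svd(X-c)[2][2]; nn*=np.sign(nn[2]); k=abs((X-c)@nn)<.0025; X=X[k] if k.sum()>50 else X
    print(n,g.sum(),len(X),c,nn,np.degrees(np.arccos(nn[2])),np.degrees(np.arctan2(nn[1],nn[0])))
    # box outline: cream side; whole head footprint rectangle of cream top-surface points
    # hole: points 5+ mm below plate plane inside plate
    h=(C-c)@nn; ya=np.cross([0,0,1],nn); ya/=np.linalg.norm(ya); xa=np.cross(ya,nn); 
    L=C-c; hol=m&(h<-.006)&(np.abs(L@xa)<.035)&(np.abs(L@ya)<.035)
    print('deep px',hol.sum(), 'xa',xa,'ya',ya)
    if hol.sum():
        # ray-plane crossing
        o=-np.array(eyes.calibration(n)['R']).T@eyes.calibration(n)['t']; D=C[hol]-o; t=((c-o)@nn)/(D@nn); W=o+D*t[:,None]
        print('hole (ray on plane) mean',W.mean(0),'x',np.percentile((W-c)@xa,[1,99]),'y',np.percentile((W-c)@ya,[1,99]))
    # y-extents of cream head & plate along ya at plane
    cr=m&(hsv[...,1]>=50)&(abs(h)<.02)
    print('head y',np.percentile(L[m]@ya,[1,99]),'plate y',np.percentile((X-c)@ya,[1,99]),'plate x',np.percentile((X-c)@xa,[1,99]))
    print('proud x hist',np.round(np.percentile(L[m&(h>.0018)&(h<.006)]@xa,[5,25,50,75,95]),4))
```

```text
top 1144 86 [0.51371941 0.18664421 0.07386978] [-0.45404423 -0.14847411  0.87852107] 28.53552713182383 -161.89206787492037
deep px 53 xa [-0.83501031 -0.27305139 -0.47770359] ya [ 0.31080802 -0.95047271  0.        ]
hole (ray on plane) mean [0.53603168 0.2057513  0.08863058] x [-0.04287132  0.02323783] y [-0.02788728  0.0037999 ]
head y [-0.07047475  0.06639469] plate y [-0.0592898   0.06129324] plate x [-0.07529654  0.03530695]
proud x hist [-0.1178 -0.0992 -0.0404 -0.0144  0.0009]
scene 1694 97 [0.56662296 0.20758962 0.08490137] [0.09369407 0.0302293  0.995142  ] 5.649918005854758 17.881691499500626
deep px 86 xa [ 0.94706925  0.30556087 -0.09844994] ya [-0.30705253  0.95169257  0.        ]
hole (ray on plane) mean [0.54284301 0.20736771 0.08714703] x [-0.03138104 -0.01366888] y [-0.00768267  0.0215709 ]
head y [-0.06949372  0.06457362] plate y [-0.06119916  0.0547044 ] plate x [-0.04566104  0.07301854]
proud x hist [-0.0399 -0.0356 -0.0317 -0.0217  0.0694]
```

The depth map on the right shows the hole clearly, with two rails above and below it. My colour fit was poor, so I'll refit using the known 32° tilt and the rails.

Run:
```python
from h import *
from scipy.optimize import least_squares
for n in('top','scene'):
    C=cloud(n); cal=eyes.calibration(n)
    m=(C[...,0]>.46)&(C[...,0]<.68)&(C[...,1]>.12)&(C[...,1]<.29)&(C[...,2]>.03)
    # seed bay: hole-ish centre
    p=np.array([.555,.204,.1]); psi=np.radians(9.5)
    for it in range(8):
        nn=np.array([-np.sin(np.radians(32))*np.cos(psi),-np.sin(np.radians(32))*np.sin(psi),np.cos(np.radians(32))])
        ya=np.array([-np.sin(psi),np.cos(psi),0]); xa=np.cross(ya,nn)
        L=C-p; x,y,h=L@xa,L@ya,L@nn
        plate=m&(abs(x)<.038)&(abs(y)<.035)&(abs(h)<.003); p=p+nn*np.median(h[plate]); h=(C-p)@nn
        face=m&(h>-.010)&(h<.006)&(abs(x)<.1)
        r=cv2.minAreaRect((np.stack([x,y],-1)[face]*1e3).astype(np.float32))
        a=(r[2]+45)%90-45
        # rails: proud 3mm
        up=m&(h>.0015)&(h<.006)&(abs(y)<.06); U=up&(x>.03)&(x<.06); D=up&(x<-.03)&(x>-.06)
        sl=[np.polyfit(y[k],x[k],1) for k in(U,D)]
        s=(sl[0][0]+sl[1][0])/2
        mid=(sl[0][1]+sl[1][1])/2
        psi+= -np.arctan(s)*np.cos(np.radians(32))*.8 if it<6 else 0
        p=p+xa*mid*.8; 
        yl=np.percentile(y[face],[.5,99.5]); p=p+ya*np.mean(yl)*.8
    print(n,'psi',np.degrees(psi),'slopes',sl,'rect',r,'yl',yl,'\n bay',p,'plate z-std',h[plate].std(),'tiltfit',)
    Y=C[plate]; q=np.linalg.svd(Y-Y.mean(0))[2][2]; q*=np.sign(q[2]); print(' plate normal',q,np.degrees(np.arccos(q[2])),np.degrees(np.arctan2(-q[1],-q[0])))
    o=-np.array(cal['R']).T@cal['t']; D=C-o; W=o+D*(((p-o)@nn)/(D@nn))[...,None]-p
    hx,hy=W@xa,W@ya; hol=m&(h<-.004)&(abs(hx)<.036)&(abs(hy)<.036)
    print(' hole n',hol.sum(),'x',np.percentile(hx[hol],[0,2,98,100]).round(4),'y',np.percentile(hy[hol],[0,2,98,100]).round(4),'rect',cv2.minAreaRect((np.stack([hx,hy],-1)[hol]*1e3).astype(np.float32)), 'depth',np.median(h[hol]))
    pl=m&(abs(h)<.003)&(abs(x)<.035); print(' plate y edges',np.percentile(y[pl],[1,99]))
```

```text
top psi 10.082110844175036 slopes [array([-0.01102127,  0.04773169]), array([ 0.0103849 , -0.04774555])] rect ((-0.39470672607421875, -0.04784393310546875), (151.42713928222656, 130.19686889648438), 0.2995482087135315) yl [-0.06448138  0.06447846] 
 bay [0.54691652 0.20282269 0.10196677] plate z-std 0.0011667181924558004 tiltfit
 plate normal [-0.52290723 -0.09028881  0.84759422] 32.049040227073974 9.79649349396418
 hole n 121 x [-0.0228 -0.0208  0.0213  0.0221] y [-0.0111 -0.0106  0.0189  0.0195] rect ((-0.15559005737304688, 4.173643112182617), (30.51401138305664, 44.68455123901367), 88.91748046875) depth -0.031127782761597396
 plate y edges [-0.04045454  0.04919227]
scene psi 9.984851269595602 slopes [array([-0.01492067,  0.04224416]), array([ 0.00900065, -0.04240833])] rect ((-2.98828125, -0.05736541748046875), (153.0807647705078, 129.91452026367188), 0.318276584148407) yl [-0.06443166  0.064424  ] 
 bay [0.55123897 0.20391497 0.0991609 ] plate z-std 0.001656600135246181 tiltfit
 plate normal [-0.87332272 -0.11064224  0.47441092] 61.678997924187115 7.220400289660702
 hole n 93 x [-0.019  -0.0185  0.0122  0.0127] y [-0.0111 -0.0107  0.0191  0.0195] rect ((-3.2067317962646484, 4.274509429931641), (30.58192253112793, 31.711624145507812), 89.79930114746094) depth -0.013093263728130335
 plate y edges [-0.0644681   0.06478706]
```

The fit is consistent. The plate normal is 32.05°, the yaw is about 10°, the bay is at about (0.547, 0.203, 0.100–0.102), and the hole is offset +4.2 mm along bay y; both cameras agree on that offset. Moving now toward the lamp (module B).

```bash
cat > tgt.py <<'E'
# usage: tgt.py x y z yaw_y(deg of tool y) tilt(0/1): tool-axis shift/turn from the measured pose
import sys; from h import *
x,y,z,a,t=map(float,sys.argv[1:6]); p,M=R()
ay=np.array([np.cos(np.radians(a)),np.sin(np.radians(a)),0])
if t: s,c=np.sin(np.radians(32)),np.cos(np.radians(32)); ps=np.radians(10.); zt=np.array([s*np.cos(ps),s*np.sin(ps),-c])
else: zt=np.array([0,0,-1.])
T=np.stack([np.cross(ay,zt),ay,zt],1)
o=readout.get_obs()
print('t',o['t'],'p',p.round(4),'F',np.round(o['contact_force'],1),'w',round(o['gripper_width'],3),'q',np.round(o['q'],2))
print('shift mm (tool axes now)',(M.T@(np.array([x,y,z])-p)*1e3).round(1),'turn deg',np.degrees(Ro.from_matrix(M.T@T).as_rotvec()).round(2))
E
r='{"jaw":60,"x":-50,"y":-32,"z":-6}'
python3 -m crank '[{"jaw":60,"x":-50,"y":-32,"z":-6},{"jaw":60,"x":-50,"y":-32,"z":-6},{"jaw":60,"x":-50,"y":-32,"z":-6},{"jaw":60,"x":-50,"y":-32,"z":-6},{"jaw":60,"x":-50,"y":-32,"z":-6},{"jaw":60,"x":-50,"y":-32,"z":-6},{"jaw":60,"x":-50,"y":-32,"z":-6},{"jaw":60,"x":-50,"y":-32,"z":-6}]' 40
python3 tgt.py .5705 -.2187 .28 64 0
```

```text
t 0.9 p [0.2402 0.6309 0.2314] F [ 0.   0.6 -0.3] w 1.002 q [-1.32  0.48  0.02  1.56 -0.01  1.11 -0.08]
shift mm (tool axes now) [-611.  -676.4  -48.7] turn deg [ 0.01 -0.    5.16]schema error: expected keys jaw, x, y, z, ax, ay, az
```

```bash
python3 -m crank '[{"jaw":60,"x":-50,"y":-32,"z":-6,"ax":0,"ay":0,"az":0},{"jaw":60,"x":-50,"y":-32,"z":-6,"ax":0,"ay":0,"az":0},{"jaw":60,"x":-50,"y":-32,"z":-6,"ax":0,"ay":0,"az":0},{"jaw":60,"x":-50,"y":-32,"z":-6,"ax":0,"ay":0,"az":0},{"jaw":60,"x":-50,"y":-32,"z":-6,"ax":0,"ay":0,"az":0},{"jaw":60,"x":-50,"y":-32,"z":-6,"ax":0,"ay":0,"az":0},{"jaw":60,"x":-50,"y":-32,"z":-6,"ax":0,"ay":0,"az":0},{"jaw":60,"x":-50,"y":-32,"z":-6,"ax":0,"ay":0,"az":0}]' 40
python3 tgt.py .5705 -.2187 .28 64 0
```

```text
t: 1.9
eef_pos: [0.5239, 0.2476, 0.2799]
tool_rot: [0.0, 0.181, 0.984, 0.0]
contact_force: [0.6, 1.3, 0.6]
gripper_width: 0.599
t 1.9 p [0.5239 0.2476 0.2799] F [0.6 1.3 0.6] w 0.599 q [-0.71  0.28  0.2   1.74 -0.06  1.13  0.72]
shift mm (tool axes now) [-2.095e+02 -4.193e+02 -4.000e-01] turn deg [0.04 0.02 5.16]
```

```bash
python3 -m crank '[{"jaw":60,"x":-26,"y":-52,"z":0,"ax":0,"ay":0,"az":0},{"jaw":60,"x":-26,"y":-52,"z":0,"ax":0,"ay":0,"az":0},{"jaw":60,"x":-26,"y":-52,"z":0,"ax":0,"ay":0,"az":0},{"jaw":60,"x":-26,"y":-52,"z":0,"ax":0,"ay":0,"az":0},{"jaw":60,"x":-26,"y":-52,"z":0,"ax":0,"ay":0,"az":0},{"jaw":60,"x":-26,"y":-52,"z":0,"ax":0,"ay":0,"az":0},{"jaw":60,"x":-26,"y":-52,"z":0,"ax":0,"ay":0,"az":0},{"jaw":60,"x":-26,"y":-52,"z":0,"ax":0,"ay":0,"az":0},{"jaw":60,"x":0,"y":0,"z":0,"ax":0,"ay":0,"az":5.2},{"jaw":60,"x":0,"y":0,"z":0,"ax":0,"ay":0,"az":0}]' 40
python3 tgt.py .5705 -.2187 .13 64 0
```

```text
t: 3.15
eef_pos: [0.5692, -0.2139, 0.2792]
tool_rot: [-0.0, 0.225, 0.974, 0.0]
contact_force: [0.1, 0.6, -0.0]
gripper_width: 0.599
t 3.15 p [ 0.5692 -0.2139  0.2792] F [ 0.1  0.6 -0. ] w 0.599 q [-0.09  0.34  0.46  1.69 -0.16  1.14  1.52]
shift mm (tool axes now) [ -3.3  -3.7 149.2] turn deg [ 0.   -0.01 -0.06]
```

```bash
python3 -m crank '[{"jaw":60,"x":-3.3,"y":-4,"z":50,"ax":0,"ay":0,"az":0},{"jaw":60,"x":0,"y":0,"z":50,"ax":0,"ay":0,"az":0},{"jaw":60,"x":0,"y":0,"z":50,"ax":0,"ay":0,"az":0},{"jaw":60,"x":0,"y":0,"z":20,"ax":0,"ay":0,"az":0},{"jaw":60,"x":0,"y":0,"z":20,"ax":0,"ay":0,"az":0},{"jaw":60,"x":0,"y":0,"z":12,"ax":0,"ay":0,"az":0},{"jaw":60,"x":0,"y":0,"z":0,"ax":0,"ay":0,"az":0}]' 40
python3 - <<'E'
from h import *
im,d=shot('scene'); save(im,'g1',(170,120,300,230),5)
E
```

```text
t: 4.03
eef_pos: [0.5706, -0.2185, 0.0773]
tool_rot: [-0.0, 0.225, 0.974, 0.0]
contact_force: [-0.5, 0.8, 0.1]
gripper_width: 0.598
```

View pics/g1.png

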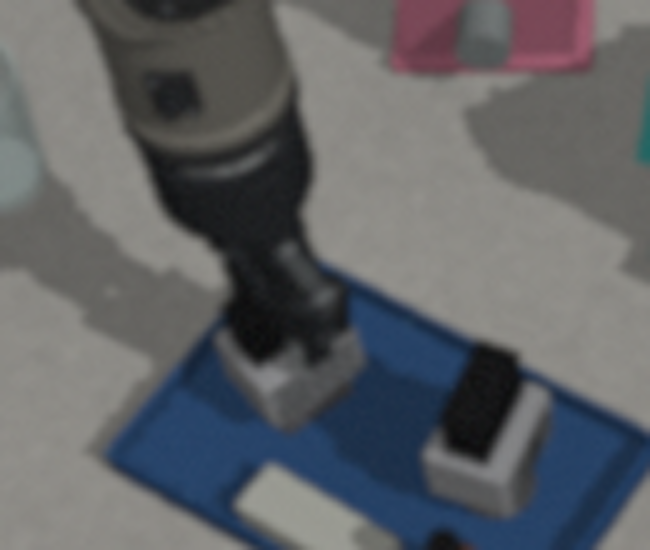

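The fingers straddle the grip bar at about (320,330) in the crop, and the round-foot module at (480,430) is untouched. Closing, then lifting.

```bash
python3 -m crank '[{"jaw":0,"x":0,"y":0,"z":0,"ax":0,"ay":0,"az":0},{"jaw":0,"x":0,"y":0,"z":0,"ax":0,"ay":0,"az":0},{"jaw":0,"x":0,"y":0,"z":0,"ax":0,"ay":0,"az":0},{"jaw":0,"x":0,"y":0,"z":0,"ax":0,"ay":0,"az":0},{"jaw":0,"x":0,"y":0,"z":-10,"ax":0,"ay":0,"az":0},{"jaw":0,"x":0,"y":0,"z":-30,"ax":0,"ay":0,"az":0},{"jaw":0,"x":0,"y":0,"z":-50,"ax":0,"ay":0,"az":0},{"jaw":0,"x":0,"y":0,"z":-60,"ax":0,"ay":0,"az":0},{"jaw":0,"x":0,"y":0,"z":-60,"ax":0,"ay":0,"az":0},{"jaw":0,"x":0,"y":0,"z":0,"ax":0,"ay":0,"az":0}]' 90
python3 tgt.py .47 .18 .29 100 0
python3 tgt.py .47 .18 .29 100 1
```

```text
t: 5.32
eef_pos: [0.5726, -0.2199, 0.2928]
tool_rot: [0.005, 0.226, 0.974, 0.0]
contact_force: [0.2, 0.0, -3.0]
gripper_width: 0.266
t 5.325 p [ 0.5726 -0.2199  0.2928] F [ 0.2  0.  -3. ] w 0.266 q [-0.09  0.34  0.47  1.67 -0.17  1.16  1.53]
shift mm (tool axes now) [267.9 314.1   1.1] turn deg [ -0.04   0.55 -36.07]
t 5.325 p [ 0.5726 -0.2199  0.2928] F [ 0.2  0.  -3. ] w 0.266 q [-0.09  0.34  0.47  1.67 -0.17  1.16  1.53]
shift mm (tool axes now) [267.9 314.1   1.1] turn deg [-10.1  -30.38 -35.09]
```

```bash
python3 -m crank '[{"jaw":0,"x":33,"y":40,"z":0,"ax":0,"ay":0,"az":0},{"jaw":0,"x":33,"y":40,"z":0,"ax":0,"ay":0,"az":0},{"jaw":0,"x":33,"y":40,"z":0,"ax":0,"ay":0,"az":0},{"jaw":0,"x":33,"y":40,"z":0,"ax":0,"ay":0,"az":0},{"jaw":0,"x":33,"y":40,"z":0,"ax":0,"ay":0,"az":0},{"jaw":0,"x":33,"y":40,"z":0,"ax":0,"ay":0,"az":0},{"jaw":0,"x":33,"y":40,"z":0,"ax":0,"ay":0,"az":0},{"jaw":0,"x":33,"y":40,"z":0,"ax":0,"ay":0,"az":0},{"jaw":0,"x":0,"y":0,"z":0,"ax":0,"ay":0,"az":-9},{"jaw":0,"x":0,"y":0,"z":0,"ax":0,"ay":0,"az":-9},{"jaw":0,"x":0,"y":0,"z":0,"ax":0,"ay":0,"az":-9},{"jaw":0,"x":0,"y":0,"z":0,"ax":0,"ay":0,"az":-9}]' 90
python3 tgt.py .4453 .1892 .2639 100 1
```

```text
t: 6.82
eef_pos: [0.4725, 0.1843, 0.2857]
tool_rot: [-0.002, -0.089, 0.996, -0.001]
contact_force: [-0.4, -0.1, -2.6]
gripper_width: 0.268
t 6.825 p [0.4725 0.1843 0.2857] F [-0.4 -0.1 -2.6] w 0.268 q [-0.64  0.15  0.16  1.89 -0.03  1.11  1.28]
shift mm (tool axes now) [25.8  9.7 21.9] turn deg [ 1.000e-02 -3.218e+01  2.700e-01]
```

```bash
python3 -m crank '[{"jaw":0,"x":0,"y":0,"z":0,"ax":0,"ay":-8,"az":0.3},{"jaw":0,"x":0,"y":0,"z":0,"ax":0,"ay":-8,"az":0},{"jaw":0,"x":0,"y":0,"z":0,"ax":0,"ay":-8,"az":0},{"jaw":0,"x":0,"y":0,"z":0,"ax":0,"ay":-8.2,"az":0},{"jaw":0,"x":0,"y":0,"z":0,"ax":0,"ay":0,"az":0},{"jaw":0,"x":0,"y":0,"z":0,"ax":0,"ay":0,"az":0}]' 90
python3 tgt.py .4453 .1892 .2639 100 1
```

```text
t: 7.58
eef_pos: [0.4739, 0.1846, 0.2871]
tool_rot: [0.275, -0.081, 0.958, 0.023]
contact_force: [1.2, -0.0, -2.8]
gripper_width: 0.263
t 7.575 p [0.4739 0.1846 0.2871] F [ 1.2 -0.  -2.8] w 0.263 q [-0.7  -0.11  0.04  2.27  0.52  0.54  0.69]
shift mm (tool axes now) [35.5  9.3  5.1] turn deg [-0.19  0.06 -0.32]
```

```bash
python3 tgt.py .4766 .1947 .213 100 1
python3 -m crank '[{"jaw":0,"x":17,"y":5,"z":32,"ax":0,"ay":0,"az":0},{"jaw":0,"x":18,"y":4,"z":32,"ax":0,"ay":0,"az":-0.3},{"jaw":0,"x":0,"y":0,"z":0,"ax":0,"ay":0,"az":0},{"jaw":0,"x":0,"y":0,"z":0,"ax":0,"ay":0,"az":0}]' 90
python3 tgt.py .4923 .1975 .1876 100 1
python3 - <<'E'
from h import *
im,d=shot('top'); im2,d=shot('scene')
a=cv2.resize(im[150:230,225:305],(480,480),interpolation=cv2.INTER_CUBIC)
b=cv2.resize(im2[205:285,335:415],(300,300),interpolation=cv2.INTER_CUBIC)
a[:300,180:480]=a[:300,180:480]
save(np.hstack([cv2.resize(a,(300,300)),b]),'s1')
E
```

```text
t 7.575 p [0.4739 0.1846 0.2871] F [ 1.2 -0.  -2.8] w 0.263 q [-0.7  -0.11  0.04  2.27  0.52  0.54  0.69]
shift mm (tool axes now) [35.6  9.5 65.1] turn deg [-0.19  0.06 -0.32]
t: 8.07
eef_pos: [0.4781, 0.1948, 0.2158]
tool_rot: [0.277, -0.083, 0.957, 0.023]
contact_force: [0.3, 0.1, -3.1]
gripper_width: 0.269
t 8.075 p [0.4781 0.1948 0.2158] F [ 0.3  0.1 -3.1] w 0.269 q [-0.68  0.02  0.    2.34  0.78  0.38  0.39]
shift mm (tool axes now) [ 2.8  0.3 31.6] turn deg [-0.18  0.25 -0.06]
```

View pics/s1.png

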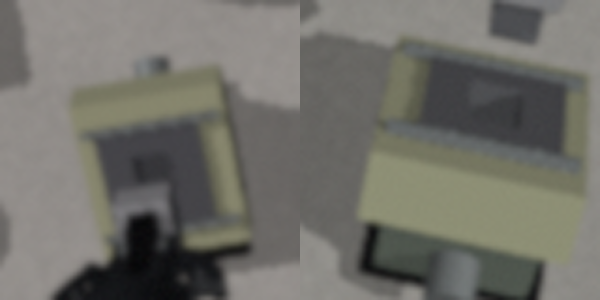

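Module held above the hole: in the top crop the body (145,205) sits just below the hole (150,165), and the scene crop shows the hole at (500,100). Joint 4 is nearing its limit, so I'll go in small steps.

```bash
python3 -m crank '[{"jaw":0,"x":1.5,"y":0.3,"z":10,"ax":-0.2,"ay":0.2,"az":0},{"jaw":0,"x":1.2,"y":0,"z":10,"ax":0,"ay":0,"az":0},{"jaw":0,"x":0,"y":0,"z":8,"ax":0,"ay":0,"az":0},{"jaw":0,"x":0,"y":0,"z":0,"ax":0,"ay":0,"az":0},{"jaw":0,"x":0,"y":0,"z":0,"ax":0,"ay":0,"az":0}]' 90
python3 tgt.py .4923 .1975 .1876 100 1
cat > mod.py <<'E'
# module pose in hand, in tool axes, from depth of body/foot
from h import *
p,M=R()
for n in('top','scene'):
    d=np.median([shot(n)[1] for _ in range(4)],0); im,_=load(n); np.savez(n+'.npz',im=im,d=d)
    C=cloud(n); L=(C-p)@M*1e3; x,y,z=L[...,0],L[...,1],L[...,2]
    b=(abs(x)<36)&(abs(y)<27)&(z>6)&(z<42)
    f=(abs(x)<30)&(abs(y)<22)&(z>50)&(z<72)
    for t,k in(('body',b),('foot',f)):
        if k.sum()>5: print(n,t,k.sum(),'x',np.percentile(x[k],[2,25,50,75,98]).round(1),'y',np.percentile(y[k],[2,25,50,75,98]).round(1),'z',np.percentile(z[k],[2,98]).round(1))
    tp=(abs(x)<34)&(abs(y)<24)&(z<12)&(z>-3); print('  top z',np.median(z[tp]) if tp.any() else '')
E
python3 mod.py
```

```text
t: 8.8
eef_pos: [0.4892, 0.197, 0.1896]
tool_rot: [0.275, -0.084, 0.958, 0.024]
contact_force: [0.1, -0.5, -2.4]
gripper_width: 0.267
t 8.8 p [0.4892 0.197  0.1896] F [ 0.1 -0.5 -2.4] w 0.267 q [-0.68  0.09  0.02  2.35  0.91  0.31  0.27]
shift mm (tool axes now) [-1.6 -0.1  3.4] turn deg [ 0.04  0.02 -0.01]
top body 138 x [-30.7 -29.7 -27.8 -19.   16.6] y [-23.4 -20.7  -7.9   9.8  21.9] z [ 6.1 40.4]
top foot 10 x [-23.  -22.  -21.6 -21.1 -20.4] y [-13.2  -6.8  -0.1   7.6  14.2] z [62.9 70.8]
  top z 6.757464497245732
scene body 395 x [-30.9 -29.4 -28.5 -26.3  15.4] y [-23.3 -14.3  -0.9  13.   22.6] z [ 6.5 41. ]
scene foot 112 x [-23.2 -21.6 -21.1 -20.4 -17. ] y [-14.7  -7.9  -0.2   7.4  14.4] z [50.6 71. ]
  top z 7.139002397168555
```

The depth check shows the module centred in the hand: body ends at −30, foot ends at −21.5, y centred. I'll advance to just above the plate.

```bash
python3 -m crank '[{"jaw":0,"x":-1.6,"y":0,"z":10,"ax":0,"ay":0,"az":0},{"jaw":0,"x":0,"y":0,"z":10,"ax":0,"ay":0,"az":0},{"jaw":0,"x":0,"y":0,"z":7,"ax":0,"ay":0,"az":0},{"jaw":0,"x":0,"y":0,"z":0,"ax":0,"ay":0,"az":0},{"jaw":0,"x":0,"y":0,"z":0,"ax":0,"ay":0,"az":0}]' 90
python3 tgt.py .5080 .2003 .1622 100 1
```

```text
t: 9.82
eef_pos: [0.5044, 0.1998, 0.1675]
tool_rot: [0.275, -0.084, 0.958, 0.024]
contact_force: [-0.3, -0.1, -3.3]
gripper_width: 0.262
t 9.825 p [0.5044 0.1998 0.1675] F [-0.3 -0.1 -3.3] w 0.262 q [-0.69  0.16  0.06  2.34  1.05  0.26  0.14]
shift mm (tool axes now) [-0.3 -0.1  6.4] turn deg [ 0.04  0.01 -0.  ]
```

```bash
python3 -m crank '[{"jaw":0,"x":-0.3,"y":0,"z":3,"ax":0,"ay":0,"az":0},{"jaw":0,"x":0,"y":0,"z":2,"ax":0,"ay":0,"az":0},{"jaw":0,"x":0,"y":0,"z":1.5,"ax":0,"ay":0,"az":0},{"jaw":0,"x":0,"y":0,"z":1.5,"ax":0,"ay":0,"az":0},{"jaw":0,"x":0,"y":0,"z":0,"ax":0,"ay":0,"az":0}]' 90
python3 tgt.py .5080 .2003 .1622 100 1
```

```text
t: 10.45
eef_pos: [0.5089, 0.2005, 0.1606]
tool_rot: [0.275, -0.084, 0.958, 0.024]
contact_force: [-0.2, 0.3, -3.1]
gripper_width: 0.269
t 10.45 p [0.5089 0.2005 0.1606] F [-0.2  0.3 -3.1] w 0.269 q [-0.7   0.18  0.07  2.34  1.1   0.25  0.09]
shift mm (tool axes now) [-0.  -0.  -1.9] turn deg [ 0.03 -0.   -0.  ]
```

No contact yet, 1.9 mm past the nominal plane, so the foot is probably entering. Continuing gently.

```bash
python3 -m crank '[{"jaw":0,"x":0,"y":0,"z":1.5,"ax":0,"ay":0,"az":0},{"jaw":0,"x":0,"y":0,"z":1.5,"ax":0,"ay":0,"az":0},{"jaw":0,"x":0,"y":0,"z":1.0,"ax":0,"ay":0,"az":0},{"jaw":0,"x":0,"y":0,"z":0,"ax":0,"ay":0,"az":0}]' 90
python3 tgt.py .5080 .2003 .1622 100 1
```

```text
t: 10.95
eef_pos: [0.511, 0.2009, 0.1572]
tool_rot: [0.275, -0.084, 0.958, 0.024]
contact_force: [-0.4, -0.3, -3.1]
gripper_width: 0.268
t 10.95 p [0.511  0.2009 0.1572] F [-0.4 -0.3 -3.1] w 0.268 q [-0.7   0.19  0.08  2.34  1.13  0.24  0.06]
shift mm (tool axes now) [-0.1 -0.1 -5.9] turn deg [ 0.04 -0.    0.  ]
```

Still free at 5.9 mm deep, past the chamfers. Continuing.

```bash
python3 -m crank '[{"jaw":0,"x":0,"y":0,"z":2,"ax":0,"ay":0,"az":0},{"jaw":0,"x":0,"y":0,"z":2,"ax":0,"ay":0,"az":0},{"jaw":0,"x":0,"y":0,"z":2,"ax":0,"ay":0,"az":0},{"jaw":0,"x":0,"y":0,"z":0,"ax":0,"ay":0,"az":0}]' 90
python3 tgt.py .5080 .2003 .1622 100 1
```

```text
t: 11.45
eef_pos: [0.5142, 0.2014, 0.1521]
tool_rot: [0.275, -0.084, 0.958, 0.024]
contact_force: [0.8, -0.9, -3.7]
gripper_width: 0.268
t 11.45 p [0.5142 0.2014 0.1521] F [ 0.8 -0.9 -3.7] w 0.268 q [-0.71  0.2   0.09  2.34  1.17  0.23  0.02]
shift mm (tool axes now) [ -0.   -0.  -11.9] turn deg [ 0.03 -0.01  0.  ]
```

```bash
python3 -m crank '[{"jaw":0,"x":0,"y":0,"z":2.5,"ax":0,"ay":0,"az":0},{"jaw":0,"x":0,"y":0,"z":2.5,"ax":0,"ay":0,"az":0},{"jaw":0,"x":0,"y":0,"z":2,"ax":0,"ay":0,"az":0},{"jaw":0,"x":0,"y":0,"z":2,"ax":0,"ay":0,"az":0},{"jaw":0,"x":0,"y":0,"z":0,"ax":0,"ay":0,"az":0}]' 90
python3 tgt.py .5080 .2003 .1622 100 1
```

```text
t: 12.08
eef_pos: [0.5189, 0.2023, 0.1444]
tool_rot: [0.275, -0.084, 0.958, 0.024]
contact_force: [0.1, -0.7, -3.2]
gripper_width: 0.266
t 12.075 p [0.5189 0.2023 0.1444] F [ 0.1 -0.7 -3.2] w 0.266 q [-0.71  0.23  0.1   2.33  1.25  0.22 -0.06]
shift mm (tool axes now) [ -0.   -0.  -20.9] turn deg [ 0.03 -0.01  0.  ]
```

```bash
python3 -m crank '[{"jaw":0,"x":0,"y":0,"z":2,"ax":0,"ay":0,"az":0},{"jaw":0,"x":0,"y":0,"z":2,"ax":0,"ay":0,"az":0},{"jaw":0,"x":0,"y":0,"z":1.5,"ax":0,"ay":0,"az":0},{"jaw":0,"x":0,"y":0,"z":0.5,"ax":0,"ay":0,"az":0},{"jaw":0,"x":0,"y":0,"z":0,"ax":0,"ay":0,"az":0}]' 90
python3 tgt.py .5080 .2003 .1622 100 1
```

```text
t: 12.7
eef_pos: [0.5211, 0.2026, 0.1409]
tool_rot: [0.275, -0.084, 0.957, 0.025]
contact_force: [-23.9, -8.6, 30.1]
gripper_width: 0.265
t 12.7 p [0.5211 0.2026 0.1409] F [-23.9  -8.6  30.1] w 0.265 q [-0.71  0.24  0.1   2.33  1.3   0.21 -0.11]
shift mm (tool axes now) [ -0.1   0.1 -25.1] turn deg [ 0.08  0.11 -0.02]
```

Firm axial contact of about 42 N at about 25 mm nominal (about 27 mm by the camera plane). I'll check whether the shoulder is flush, using depth.

```bash
cat > gap.py <<'E'
from h import *
s,c=np.sin(np.radians(32)),np.cos(np.radians(32)); ps=np.radians(10.)
nn=np.array([-s*np.cos(ps),-s*np.sin(ps),c]); ya=np.array([-np.sin(ps),np.cos(ps),0]); xa=np.cross(ya,nn); H=np.array([.5462,.2070,.1])
for n in('top','scene'):
    d=np.median([shot(n)[1] for _ in range(6)],0); im,_=load(n); np.savez(n+'.npz',im=im,d=d)
    L=(cloud(n)-H)*1e3; x,y,h=L@xa,L@ya,L@nn
    pl=(abs(h)<4)&(abs(x)<40)&(abs(y)<40)&((abs(x)>33)|(abs(y)>27)); bt=(abs(x)<33)&(abs(y)<25)&(h>32)&(h<52)&((abs(x)>27)|(abs(y)>15))
    side=(h>4)&(h<36)&(x>15)&(x<36)&(abs(y)<28)
    f=lambda a:np.percentile(a,[10,25,50,75,90]).round(1) if a.size else '-'
    print(n,'plate',pl.sum(),f(h[pl]),'bodytop',bt.sum(),f(h[bt]),'end face x',f(x[side]),'y',f(y[side]))
    for h0 in range(-4,48,4):
        k=(h>=h0)&(h<h0+4)&(x>10)&(x<40)&(abs(y)<20); print('   ',h0,k.sum(),f(x[k]))
E
python3 gap.py
```

```text
top plate 171 [-0.1  0.7  1.7  2.4  3.2] bodytop 67 [35.2 37.6 40.2 41.7 42.4] end face x [26.4 29.  29.4 29.8 30.2] y [-22.  -15.5  -3.9   9.5  17. ]
    -4 3 [29.3 31.1 34.1 35.8 36.8]
    0 38 [29.6 31.5 34.1 36.7 39.1]
    4 4 [29.1 29.3 29.6 29.9 30. ]
    8 7 [28.8 29.  29.2 29.3 29.5]
    12 4 [28.5 28.8 29.5 30.  30.2]
    16 5 [29.4 29.6 29.7 30.1 30.2]
    20 6 [28.8 29.3 29.5 29.8 30.1]
    24 6 [29.  29.3 29.4 29.6 29.8]
    28 6 [29.2 29.6 29.8 29.9 30.1]
    32 7 [29.3 29.4 29.7 30.1 30.2]
    36 14 [14.6 25.6 28.5 29.1 29.6]
    40 35 [14.6 19.5 24.7 26.9 28.5]
    44 2 [23.1 23.3 23.7 24.  24.3]
scene plate 233 [0.8 1.1 1.4 1.7 2.1] bodytop 146 [34.  35.9 39.4 40.9 41.5] end face x [27.9 28.5 29.1 29.6 30.1] y [-18.4 -11.3   0.7  12.3  19.4]
    -4 0 -
    0 60 [28.2 29.1 31.7 36.3 38.4]
    4 26 [28.4 28.6 29.2 29.8 30.2]
    8 25 [28.5 28.8 29.3 29.7 30.5]
    12 28 [28.2 28.7 29.2 29.5 30. ]
    16 25 [28.3 28.8 29.5 29.8 30.2]
    20 28 [28.3 28.6 29.1 29.6 30. ]
    24 28 [28.3 28.7 29.  29.7 30. ]
    28 26 [27.9 28.5 29.  29.4 30.1]
    32 27 [28.3 28.7 29.2 29.5 29.9]
    36 32 [27.3 28.2 29.3 29.8 30.1]
    40 55 [15.1 19.4 23.8 26.1 28.1]
    44 14 [23.5 24.1 24.3 25.2 25.3]
```

Run:
```python
from h import *
s,c=np.sin(np.radians(32)),np.cos(np.radians(32)); ps=np.radians(10.)
nn=np.array([-s*np.cos(ps),-s*np.sin(ps),c]); ya=np.array([-np.sin(ps),np.cos(ps),0]); xa=np.cross(ya,nn); H=np.array([.5462,.2070,.1])
for n in('top','scene'):
    L=(cloud(n)-H)*1e3; x,y,h=L@xa,L@ya,L@nn
    for q,(a,b) in{'upslope':(14,28),'down':(-28,-14),'mid':(-14,14)}.items():
        k=(x>a)&(x<b)&(abs(y)>14)&(abs(y)<21)&(h>37)&(h<46); print(n,q,k.sum(),np.median(h[k]) if k.any() else '')
    for q,k in{'plate up':(x>33)&(x<40)&(abs(y)<35),'plate +y':(y>27)&(y<38)&(abs(x)<35),'plate -y':(y<-27)&(y>-38)&(abs(x)<35)}.items():
        k=k&(abs(h)<5); print(n,q,k.sum(),np.median(h[k]) if k.any() else '')
```

```text
top upslope 19 41.50727022701711
top down 0 
top mid 11 40.9040790703983
top plate up 45 1.99164940472334
top plate +y 44 1.8415133060919922
top plate -y 64 1.3739948434983233
scene upslope 21 41.17030583468366
scene down 1 40.63291626326165
scene mid 28 41.18070443663224
scene plate up 54 1.4641751538257988
scene plate +y 70 1.5363024618761858
scene plate -y 69 1.3725317687692749
```

Body top minus plate is 39.5–39.8 mm against a true 40 mm, so it is seated flush. I'll ease the preload, release, and retract along the tool axis.

```bash
python3 -m crank '[{"jaw":0,"x":0,"y":0,"z":-1,"ax":0,"ay":0,"az":0},{"jaw":0,"x":0,"y":0,"z":0,"ax":0,"ay":0,"az":0},{"jaw":55,"x":0,"y":0,"z":0,"ax":0,"ay":0,"az":0},{"jaw":55,"x":0,"y":0,"z":0,"ax":0,"ay":0,"az":0},{"jaw":55,"x":0,"y":0,"z":0,"ax":0,"ay":0,"az":0},{"jaw":55,"x":0,"y":0,"z":0,"ax":0,"ay":0,"az":0}]' 90
python3 -m crank '[{"jaw":55,"x":0,"y":0,"z":-5,"ax":0,"ay":0,"az":0},{"jaw":55,"x":0,"y":0,"z":-10,"ax":0,"ay":0,"az":0},{"jaw":55,"x":0,"y":0,"z":-20,"ax":0,"ay":0,"az":0},{"jaw":55,"x":0,"y":0,"z":-30,"ax":0,"ay":0,"az":0},{"jaw":55,"x":0,"y":0,"z":-40,"ax":0,"ay":0,"az":0},{"jaw":55,"x":0,"y":0,"z":0,"ax":0,"ay":0,"az":0},{"jaw":55,"x":0,"y":0,"z":0,"ax":0,"ay":0,"az":0}]' 90
python3 gap.py | grep -v '   '
python3 - <<'E'
from h import *
s,c=np.sin(np.radians(32)),np.cos(np.radians(32)); ps=np.radians(10.)
nn=np.array([-s*np.cos(ps),-s*np.sin(ps),c]); ya=np.array([-np.sin(ps),np.cos(ps),0]); xa=np.cross(ya,nn); H=np.array([.5462,.2070,.1])
for n in('top','scene'):
    L=(cloud(n)-H)*1e3; x,y,h=L@xa,L@ya,L@nn; g=lambda k:(k.sum(),np.median(h[k]).round(1) if k.any() else '')
    print(n,'bodytop +y',g((abs(x)<28)&(y>14)&(y<21)&(h>36)&(h<48)),'-y',g((abs(x)<28)&(y<-14)&(y>-21)&(h>36)&(h<48)),'up',g((x>0)&(x<28)&(abs(y)>14)&(abs(y)<21)&(h>36)&(h<48)),'plate',g((abs(x)<38)&(abs(h)<5)&(abs(y)>27)&(abs(y)<38)))
im,_=load('scene'); im2,_=load('top')
save(np.hstack([cv2.resize(im[150:290,180:420],(480,280)),cv2.resize(im2[140:230,230:420],(312,280))]),'end')
E
```

```text
t: 14.05
eef_pos: [0.5215, 0.2028, 0.1403]
tool_rot: [0.275, -0.084, 0.958, 0.024]
contact_force: [-0.3, 0.4, -0.4]
gripper_width: 0.548
t: 14.92
eef_pos: [0.4668, 0.1928, 0.2291]
tool_rot: [0.275, -0.084, 0.958, 0.024]
contact_force: [0.1, -0.4, -0.7]
gripper_width: 0.55
top plate 200 [0.3 1.1 1.9 2.6 3.4] bodytop 106 [36.9 39.4 40.7 41.8 42.7] end face x [28.2 28.9 29.3 29.7 30. ] y [-21.6 -15.2  -2.3  10.7  17.1]
scene plate 230 [0.7 1.  1.3 1.7 1.9] bodytop 166 [34.2 36.2 40.3 41.2 41.6] end face x [27.9 28.5 28.9 29.5 29.9] y [-18.6 -11.7  -0.1  11.7  18.6]
top bodytop +y (np.int64(22), np.float64(41.2)) -y (np.int64(35), np.float64(41.4)) up (np.int64(31), np.float64(41.3)) plate (np.int64(137), np.float64(2.1))
scene bodytop +y (np.int64(34), np.float64(41.2)) -y (np.int64(35), np.float64(41.3)) up (np.int64(39), np.float64(41.3)) plate (np.int64(150), np.float64(1.3))
```

View pics/end.png

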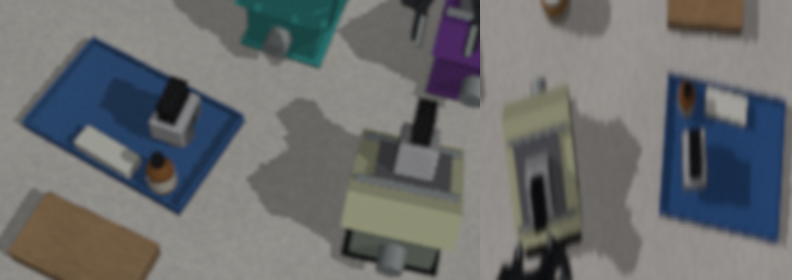

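The scene crop shows the lamp seated on the cream head at (420,150), with its body flat on the plate. The spare is still in the tray at (175,110), and the slide box, bottle and case have not moved. The gripper is clear and reads about 0 N, so I'll hand in.

```bash
python3 -c "
from station import ticket; print(ticket.hand_in())"
```

```text
the job is handed in; nothing more can be done
None
```

The rectangular-foot lamp module is plugged fully into the grey socket on the cream light source and released. I handed the job in at about 15.5 s of the 58 s allowed.

- **Which module:** depth readings showed a flat foot side 15 mm from the centre on the module at (0.571, −0.219) m. The other module's foot was curved at about 20 mm, so I left it alone.
- **Finding the hole:** both cameras put it about 4.2 mm along the mount's y axis. The foot went in without resistance, so no searching sideways was needed. The shoulder then met the plate with about 42 N along the insertion axis.
- **Final checks after release:** the body top stood 39–40 mm above the plate (40 mm is flush). The gripper was about 100 mm back from the lamp with about 0 N on it, and the other module, slide box, bottle and cardboard case looked unmoved.
- **Disagreement:** the arm's own position reading gave an insertion depth of 25–26 mm instead of 28 mm. The cameras put the plate 1.3–2 mm higher than nominal, which accounts for most of that. I trusted the direct body-to-plate measurement.

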